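# One-finger opening of a spring-catch tool box

### The job

Open the wooden bar-tool box on the worktop with a fingertip: press its brass thumb plate right down, and while you keep it pressed push the lid by its end edge, sliding it past the catch and on until it is fully open, then take your hand away so that the plate springs up again. Do not grip, lift or shift anything: the box stays where it stands, and the glasses and bar things round it are left alone.

Things in the scene. Friction and masses are not known exactly. Their poses are not given: they have to be found in the camera images.
- toolbox: Wooden bar-tool box, loose, 4 kg, rubber feet; 160 (x) by 300 (y) by 75 mm high. Origin: centre of its underside on the worktop, z up, y along the box the way its lid slides open. Mm in this frame are written 'box'. At rest its y axis points to the robot's left, up to 0.35 rad askew. Deck at the -y end (right), box y -150 to -60, top z 46; the tools inside stay below z 40.
- thumb_plate (a point): Top of the brass thumb plate, middle of its grooves: box (0, -100, 54) when up; it sinks with the plate. The plate is level, 44 mm wide (x -22 to 22), y -136 to -30: 76 mm lie open on the deck, the last 30 mm run on under the lid. It goes straight down, on a spring, into a slot in the deck; nothing stands on it, so a finger can slide along it.
- plate (a joint): Thumb plate's way down, m: 0 = up, 8 mm proud of the deck, locking the lid; 0.008 = hard down, flush with the deck (top at box z 46). Spring 3 N at the start, 6 N at the bottom. From 0.0065 down its two shoulders under the lid (y -46 to -30) clear the lips under the lid's end; they have passed once the lid is 30 mm open. Let go sooner, it rises again.
- lid_edge (a point): Middle of the lid's end edge, the upright face (brass strip 80 mm wide) that looks to -y, over the thumb plate; here the finger pushes. Box (0, -60, 62) when shut, moving with the lid. The face stands from z 56 to 68; below it, x -25 to 25, is a gap for the plate. Lid 133 mm wide, held down by two side rails (box y -60 to 150, inner edges at x -60 and 60, top z 75).
- lid (a joint): How far the lid is slid open along the box's +y, m: 0 = shut, 0.118 = against its stop. It rubs with about 2 N and stays where it is left. While the plate is up it can move only 3 mm.
- stopper: Bystander near the box, to be left alone: steel wine stopper, 33 mm across, 56 mm high, standing on its knob. Origin: centre of its underside.
- cork: Bystander near the box, to be left alone: wine cork, 24 mm across, 44 mm high, standing on end. Origin: centre of its underside.
- shot_glass: Bystander near the box, to be left alone: small glass upside down, 46 mm across, 59 mm high. Origin: centre of its underside.
- jigger: Bystander near the box, to be left alone: waisted double jigger, 44 mm across, 97 mm high. Origin: centre of its underside.
- tumbler: Bystander near the box, to be left alone: small glass, 46 mm across, 59 mm high. Origin: centre of its underside.
- salt_jar: Bystander near the box, to be left alone: salt jar with dark cap, 40 mm across, 105 mm high. Origin: centre of its underside.

How it is judged:
By the outcome, as a careful person would: the job done as asked, in the order asked, and still so for the second after the job is handed in, with the robot touching nothing.
It also fails if it takes over 35 s, if anything falls off the work surface, if the arm or the gripper's body presses on something with over 40 N, if the wrist force passes 120 N, or if a joint passes its speed limit or range.

### The arm

A 6-joint arm with a two-finger parallel gripper is mounted at the origin on a cart in front of the work surface, level with it; the furniture and walls round the work are solid. World frame = base frame: x ahead of the robot, y to its left, z up, the work surface at z = 0. Lengths are in m, angles in rad, forces in N, time in s.
With the tool pointing down it reaches from about 0.325 to 0.775 m from the base axis. Payload 5.5 kg.
Tool frame: the origin (TCP) lies midway between the tips of the shut fingers; the grasp point (between the pads) lies 19 mm behind it (robot.grasp_offset is the z of the grasp point in the tool frame, in m); z points along the fingers, y is the line along which they close (so a half turn about z gives the same grasp; the last joint's range is limited). The gripper opens to 88 mm and grips with 3 to 60 N. Pads are 20 mm wide; open, the fingers measure 115 mm over their backs; the gripper's body (75 mm by 178 mm) begins 61 mm behind the grasp point.
Start: joints at [1.145, 0.091, 1.231, -0, 1.82, -0.057], TCP at [0.216, 0.56, 0.223] pointing down, gripper open.
Joint ranges: [-2.87, 2.87], [-0.86, 2.18], [0.17, 2.46], [-1.51, 4.65], [0.06, 2.69], [-2.65, 2.65]. Speed limits (rad/s): [2.57, 2.57, 3.01, 3.14, 3.14, 3.14].

### API

Orientations are given as a rotation vector (axis times angle).
In Python, from plant import robot, imaging, monitor gives the robot as it stands (robot), with the cameras (imaging) and the readings (monitor).
- The arm moves only by the tool nudge_tcp, called after "Request:" as name(argument=value, ...) on one line, values as JSON. Schema: {"type":"object","properties":{"segments":{"type":"array","items":{"type":"number"},"minItems":6,"maxItems":72},"aperture":{"type":"number"},"only":{"type":"string"},"quiet":{"type":"boolean"},"lines":{"type":"string"}},"required":["segments"],"additionalProperties":false}. segments is one flat list of numbers that holds 1 to 12 rows one after another, with no inner brackets; each row has 6 numbers: dx, dy, dz in m, then a rotation vector rx, ry, rz in rad; each row shifts and turns the commanded pose from where the row before left it, along the tool's axes as they then stand; what a row does not reach is not made up. A row lasts 1/10 s, in which the tool goes at most 0.05 m and 0.15 rad, less where a joint would pass 70% of its speed; a pose out of reach is approached as far as the arm can. aperture is the finger opening in m, set as the call begins (left out keeps the last). The fingers move at their own pace and stop on an object; the grip force is fixed at half the most. Time passes only in rows, so rows that do not move let the fingers close. The tool returns the time, the measured TCP pose, the force, the opening and the grip force at its end. only (a regular expression) keeps the lines of the reply that match it, lines (a string "A,B") keeps lines A to B, and quiet returns only ok. Input that does not fit is refused with a message, and nothing moves.
- monitor.get_state(): the state, without advancing time (a new reading comes with each control period).
- imaging.grab_frame(name): name is "scene" or "top"; returns a dict with "image" (420x560x3 uint8, blue, green, red), "intrinsics" (3x3 intrinsics, pixels), "T" (4x4, takes a point from camera to world coordinates). Camera axes: x right, y down, z forward; pixel columns grow to the right and rows downward; lengths in m; the calibration is good to about 2 mm. A picture is of the moment at which its call begins. There is no depth.
- robot.job_done(): hands the job in; it is judged then, once.
The state is a dict: "time": time; "qpos": joint angles; "dq": joint speeds; "joint_torque": joint torques, N m; "eef_pos": TCP position; "eef_rot": TCP orientation; "ft_force": force on the tool from outside, world axes, zero at the start; "moment": the same for the moment, N m; "finger_gap": finger opening in m; "grip_force": force on a finger pad.
Only numpy, scipy, OpenCV 4.12 (cv2) and the standard library are available. Lean on these libraries where they do the work, as an engineer would, in place of code of your own. Each camera call takes 0.05 s, during which the arm holds its last target. There are 200 camera calls.

## Working session

There is one attempt and no reset: what is moved stays moved. The work goes in short steps, Python scripts to look and compute and a tool call to move; the robot and the scene stay as the last step left them, time stands still between calls to the robot, and variables do not carry over. Pictures are saved under pics/ and viewed, at most 10 in all, crops included, and the job is handed in when it is done.

```bash
ls; mkdir -p pics
```

Run:
```python
from plant import robot, imaging, monitor
import cv2,numpy as np
for n in("scene","top"):
    f=imaging.grab_frame(n); cv2.imwrite(f"pics/{n}0.png",f["image"]); np.savez(f"{n}0.npz",**f); print(n,f["intrinsics"].round(1).tolist(),f["T"].round(3).tolist())
s=monitor.get_state();print({k:np.round(v,3).tolist() for k,v in s.items()})
```

```text
pics
plant.py
scene [[440.8, 0.0, 276.3], [0.0, 440.8, 214.0], [0.0, 0.0, 1.0]] [[0.657, -0.479, 0.582, -0.006], [-0.754, -0.393, 0.526, -0.452], [-0.023, -0.785, -0.62, 0.602], [0.0, 0.0, 0.0, 1.0]]
top [[546.2, 0.0, 279.5], [0.0, 546.2, 207.8], [0.0, 0.0, 1.0]] [[0.026, -0.983, 0.183, 0.32], [-1.0, -0.026, 0.003, 0.014], [0.002, -0.184, -0.983, 1.127], [0.0, 0.0, 0.0, 1.0]]
{'time': 0.1, 'qpos': [1.145, 0.092, 1.232, 0.0, 1.82, -0.057], 'dq': [0.0, -0.001, -0.005, 0.001, -0.001, 0.0], 'joint_torque': [0.002, -44.786, -40.757, 0.07, 0.028, -0.0], 'eef_pos': [0.216, 0.559, 0.222], 'eef_rot': [-0.576, -3.088, 0.003], 'ft_force': [0.17, -0.336, 0.021], 'moment': [0.027, 0.002, -0.003], 'grip_force': 0.0, 'finger_gap': 0.088}
```

View pics/scene0.png

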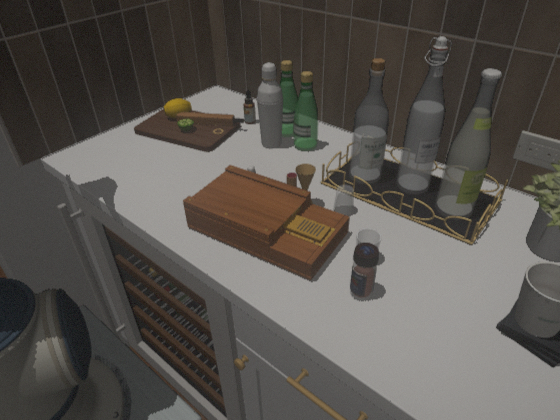

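View pics/top0.png

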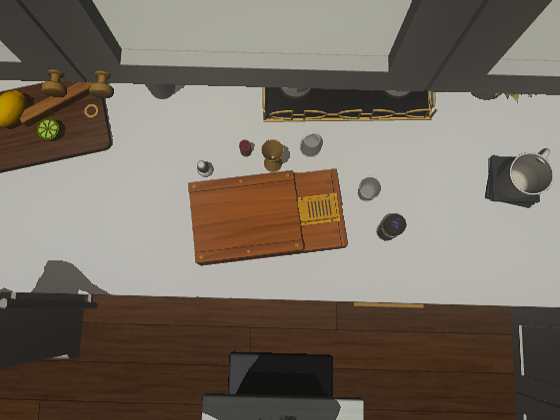

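The top view shows the box at cols 190–347, rows 170–265 with the brass plate near (320,208). The scene view shows the plate near (310,230). The jar (392,226) and two glasses stand close to the right end. Next I'll zoom in on both.

Run:
```python
import cv2,numpy as np
t=cv2.imread("pics/top0.png")[160:275,180:355];s=cv2.imread("pics/scene0.png")[165:270,180:355]
im=np.vstack([cv2.resize(t,None,fx=4,fy=4,interpolation=2)[:, :],])
cv2.imwrite("pics/tz.png",im);cv2.imwrite("pics/sz.png",cv2.resize(s,None,fx=4,fy=4,interpolation=2))
```

```text
(no output)
```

View pics/tz.png

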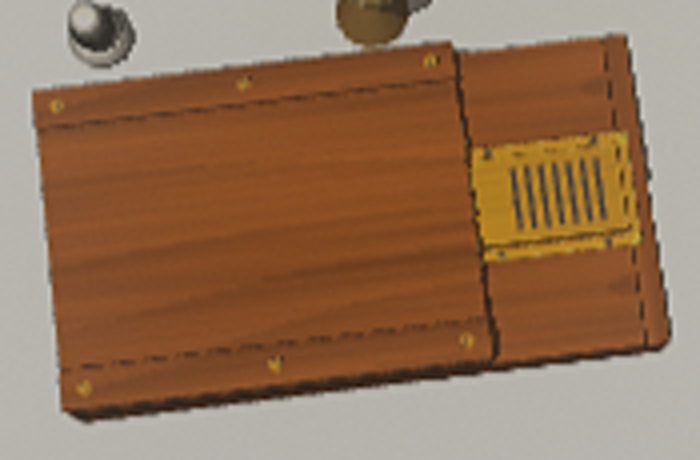

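View pics/sz.png

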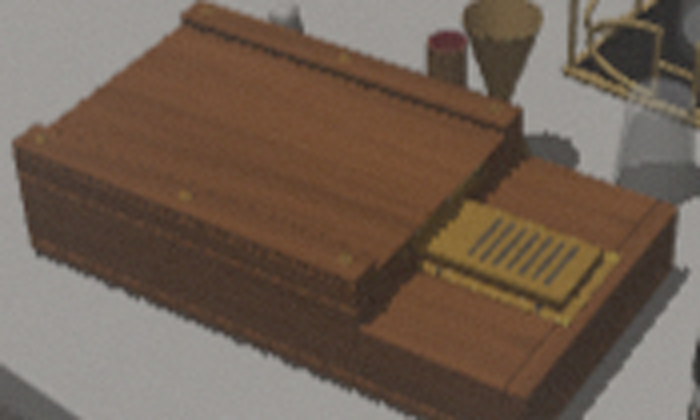

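The crops show the groove block centred near (319.5,208) in the top view and (310,227.5) in the scene view. There are six brass screws on the rails. I'll mask both, triangulate, and fit the box axis.

Create h.py:
```python
import cv2,numpy as np
def ray(f,p):
    d=f["T"][:3,:3]@np.linalg.solve(f["intrinsics"],[p[0],p[1],1.]);return f["T"][:3,3],d/np.linalg.norm(d)
def onz(f,p,z):
    o,d=ray(f,p);return o+d*(z-o[2])/d[2]
def tri(fa,pa,fb,pb):
    A=np.zeros((3,3));b=np.zeros(3);R=[ray(fa,pa),ray(fb,pb)]
    for o,d in R:
        M=np.eye(3)-np.outer(d,d);A+=M;b+=M@o
    x=np.linalg.solve(A,b);return x,[float(np.linalg.norm(np.cross(x-o,d))) for o,d in R]
def blobs(im,mask,x0,y0,amin):
    n,_,st,c=cv2.connectedComponentsWithStats(mask.astype(np.uint8));return [(c[i]+[x0,y0],st[i,4]) for i in range(1,n) if st[i,4]>=amin]
```

Run:
```python
from h import *
F={n:dict(np.load(n+"0.npz")) for n in("top","scene")}
R={"top":(180,355,160,275),"scene":(180,355,165,270)}
G={}
for n,(a,b,c,d) in R.items():
    im=F[n]["image"][c:d,a:b];h=cv2.cvtColor(im,cv2.COLOR_BGR2HSV)
    y=(h[...,0]>=18)&(h[...,0]<=32)&(h[...,1]>100)&(h[...,2]>60)
    bl=blobs(im,y,a,c,1);print(n,[(q.round(1).tolist(),int(s)) for q,s in bl])
    yx=[(307,323,198,219),(296,324,217,238)][n=="scene"]  # grooves only
    u0,u1,v0,v1=(307,333,198,219) if n=="top" else (296,324,217,238)
    sub=h[v0-c:v1-c,u0-a:u1-a];dark=(sub[...,1]<120)
    g=blobs(im,dark,u0,v0,4);print("grooves",[(q.round(1).tolist(),int(s)) for q,s in g])
    G[n]=np.mean([q for q,s in g],0)
print(G)
gt=np.array([319.5,208.2]);gs=np.array([309.8,227.5])
print(tri(F["top"],gt,F["scene"],gs))
t=F["top"]
sc=np.array([onz(t,(u/4+180-.4,v/4+160-.4),.075) for u,v in [(57,105),(243,84),(431,61),(84,387),(275,364),(467,340)]]);print(sc.round(4))
for u,v,z in [(33,90,75),(453,42,75),(627,35,46),(668,345,46),(62,410,75),(495,357,75)]: print(onz(t,(u/4+180-.4,v/4+160-.4),z/1e3).round(4))
for k,p in dict(jar=(392,226),tum=(369,188)).items(): print(k,onz(t,p,.1 if k=='jar' else .059).round(3))
```

```text
top [([264.0, 161.0], 1), ([266.7, 160.7], 3), ([271.7, 160.8], 16), ([277.0, 160.0], 1), ([266.0, 163.0], 1), ([267.8, 165.6], 5), ([271.9, 168.0], 14), ([275.0, 165.0], 1), ([280.0, 167.0], 1), ([268.0, 169.0], 3), ([274.0, 168.0], 1), ([278.0, 169.0], 1), ([287.3, 175.0], 7), ([240.5, 180.5], 4), ([193.5, 186.0], 6), ([317.8, 208.5], 972), ([296.0, 196.5], 2), ([296.5, 244.5], 4), ([248.2, 250.4], 5), ([200.5, 256.5], 4)]
grooves [([315.7, 208.5], 16), ([318.7, 205.5], 10), ([322.0, 203.5], 6), ([325.6, 204.5], 10), ([329.5, 207.0], 15), ([308.0, 204.5], 6), ([312.0, 207.5], 6), ([309.0, 211.5], 6), ([323.0, 210.5], 6), ([327.0, 212.5], 4), ([313.0, 214.0], 5), ([320.0, 213.5], 4)]
scene [([300.5, 165.5], 2), ([307.3, 168.6], 26), ([341.0, 166.0], 1), ([302.0, 168.3], 3), ([312.5, 167.5], 2), ([314.0, 169.0], 1), ([337.0, 170.0], 1), ([301.0, 172.0], 1), ([303.3, 171.7], 3), ([302.0, 174.0], 1), ([327.0, 177.0], 1), ([329.0, 178.0], 1), ([265.5, 179.0], 2), ([333.0, 182.0], 1), ([350.0, 182.0], 1), ([302.0, 183.0], 1), ([326.5, 183.6], 8), ([333.6, 186.4], 5), ([190.0, 199.0], 1),
[... 168 characters left out ...]
1, 226.1], 17), ([310.5, 226.8], 17), ([313.4, 228.5], 18), ([316.7, 229.4], 20), ([319.5, 231.3], 19), ([299.8, 234.0], 5), ([305.8, 236.2], 6)]
{'top': array([318.62673611, 208.58333333]), 'scene': array([308.63135344, 228.96537094])}
(array([ 0.52141582, -0.06247334,  0.05220705]), [0.0007785910001193999, 0.0007785910001194495])
[[ 0.5559  0.1872  0.075 ]
 [ 0.569   0.0959  0.075 ]
 [ 0.5832  0.0032  0.075 ]
 [ 0.4172  0.1665  0.075 ]
 [ 0.4307  0.0749  0.075 ]
 [ 0.4448 -0.0175  0.075 ]]
[0.5632 0.1995 0.075 ]
[ 0.5932 -0.0075  0.075 ]
[ 0.6068 -0.0968  0.046 ]
[ 0.4484 -0.1183  0.046 ]
[0.4058 0.1765 0.075 ]
[ 0.4369 -0.0312  0.075 ]
jar [ 0.482 -0.198  0.1  ]
tum [ 0.565 -0.161  0.059]
```

Yaw is 0.147 rad. The lid edge is at about (0.515,-0.021) and the plate grooves triangulate to z 52 mm, against 54 expected. With the shut fingers closing along box x, tool +x becomes box +y. I'll turn the tool and close the fingers first.

Request:
nudge_tcp(segments=[0, 0, 0, 0, 0, 0.13, 0, 0, 0, 0, 0, 0.13, 0, 0, 0, 0, 0, 0.13, 0, 0, 0, 0, 0, 0.13, 0, 0, 0, 0, 0, 0.13, 0, 0, 0, 0, 0, 0.13, 0, 0, 0, 0, 0, 0.13, 0, 0, 0, 0, 0, 0.14, 0, 0, 0, 0, 0, 0], aperture=0)

```text
time: 1.0
eef_pos: [0.2162, 0.5595, 0.222]
eef_rot: [2.048, 2.382, -0.002]
ft_force: [0.4, -0.1, 0.7]
finger_gap: 0.0193
grip_force: 0.0
```

Add to h.py:
```python
O=np.array([.5215,-.0570,.054]);O[:2]=[.5150,-.0210]; ey=np.array([-.147,.9891,0]);ex=np.array([.9891,.147,0]) # O = lid edge middle, shut (box y -60)
def where():
    from plant import robot, imaging, monitor
    from scipy.spatial.transform import Rotation as Ro
    s=monitor.get_state();R=Ro.from_rotvec(s["eef_rot"]).as_matrix();p=s["eef_pos"]
    d=p-O;print("t",round(s["time"],2),"box x,y,z mm",(1e3*np.array([d@ex,d@ey-.06,p[2]])).round(1),"tooly.ex",(R[:,1]@ex).round(4),"toolx.ex",(R[:,0]@ex).round(4),"z",R[:,2].round(3),"F box",np.round([s["ft_force"]@ex,s["ft_force"]@ey,s["ft_force"][2]],1),"q",np.round(s["qpos"],2))
    tgt=O+ey*(-.035);tgt[2]=.1;print("to above plate (tool)",(R.T@(tgt-p)).round(4))
```

```bash
python3 -c "from h import *;where()"
```

```text
t 1.0 box x,y,z mm [-210.2  558.1  222. ] tooly.ex 1.0 toolx.ex -0.0032 z [-0.    -0.001 -1.   ] F box [ 0.3 -0.2  0.7] q [1.15 0.09 1.23 0.   1.82 0.99]
to above plate (tool) [-0.6537  0.2082  0.1225]
```

Request:
nudge_tcp(segments=[-0.03, 0.01, 0, 0, 0, 0, -0.04, 0.014, 0, 0, 0, 0, -0.04, 0.014, 0, 0, 0, 0, -0.04, 0.014, 0, 0, 0, 0, -0.04, 0.014, 0, 0, 0, 0, -0.04, 0.014, 0, 0, 0, 0, -0.04, 0.014, 0, 0, 0, 0, -0.04, 0.014, 0, 0, 0, 0, -0.04, 0.014, 0, 0, 0, 0, -0.04, 0.014, 0, 0, 0, 0, -0.04, 0.014, 0, 0, 0, 0, -0.04, 0.014, 0, 0, 0, 0])

```text
time: 2.2
eef_pos: [0.45, 0.1182, 0.2226]
eef_rot: [2.041, 2.388, 0.0]
ft_force: [0.5, 0.4, -0.4]
finger_gap: 0.0003
grip_force: 0.0
```

```bash
python3 -c "from h import *;where()"
```

```text
t 2.2 box x,y,z mm [-43.8  87.3 222.6] tooly.ex 0.9999 toolx.ex -0.0088 z [ 0.  0. -1.] F box [ 0.6  0.4 -0.4] q [ 0.18 -0.27  1.57  0.    1.84  0.03]
to above plate (tool) [-0.1827  0.0422  0.1226]
```

Request:
nudge_tcp(segments=[-0.04, 0.010, 0, 0, 0, 0, -0.04, 0.010, 0, 0, 0, 0, -0.04, 0.010, 0, 0, 0, 0, -0.04, 0.010, 0, 0, 0, 0, -0.015, 0.002, 0, 0, 0, 0, 0, 0, 0.03, 0, 0, 0, 0, 0, 0.04, 0, 0, 0, 0, 0, 0.04, 0, 0, 0, 0, 0, 0.01, 0, 0, 0, 0, 0, 0, 0, 0, 0, 0, 0, 0, 0, 0, 0])

```text
time: 3.3
eef_pos: [0.5184, -0.0465, 0.1048]
eef_rot: [2.043, 2.383, 0.002]
ft_force: [0.3, -0.1, 0.5]
finger_gap: 0.0007
grip_force: 0.0
```

Run:
```python
from h import *
where()
from plant import robot, imaging, monitor
o=[cv2.resize(f["image"][a:a+150,b:b+200],None,fx=2.8,fy=2.8) for n,a,b in(("scene",130,190),("top",140,180)) for f in [imaging.grab_frame(n)]]
cv2.imwrite("pics/a1.png",cv2.resize(np.hstack(o),(800,300)))
```

```text
t 3.3 box x,y,z mm [ -0.3 -85.7 104.8] tooly.ex 0.9999 toolx.ex -0.0058 z [ 0.003 -0.    -1.   ] F box [ 0.3 -0.2  0.5] q [-0.15 -0.12  1.65  0.    1.61 -0.31]
to above plate (tool) [-0.0093  0.0003  0.0048]
```

View pics/a1.png

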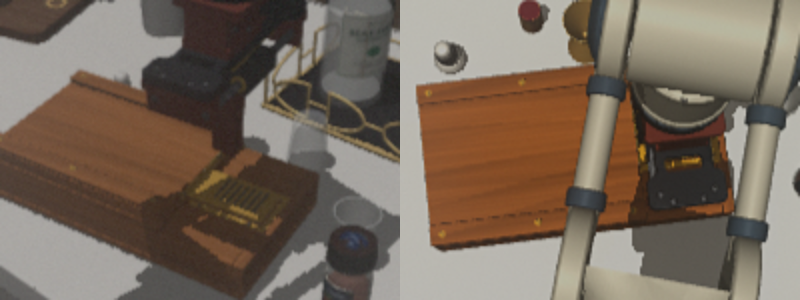

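The closed fingers hang over the plate, with the tip near crop (228,150), and they line up with the middle. I'll back off 9 mm and come down to just above the plate.

Request:
nudge_tcp(segments=[-0.009, 0, 0.01, 0, 0, 0, 0, 0, 0.02, 0, 0, 0, 0, 0, 0.012, 0, 0, 0, 0, 0, 0, 0, 0, 0, 0, 0, 0, 0, 0, 0])

```text
time: 3.9
eef_pos: [0.5189, -0.0558, 0.0607]
eef_rot: [-2.046, -2.383, 0.0]
ft_force: [-0.2, 0.6, 0.3]
finger_gap: 0.0003
grip_force: 0.0
```

```bash
python3 -c "from h import *;where()"
```

```text
t 3.9 box x,y,z mm [ -1.2 -95.   60.7] tooly.ex 1.0 toolx.ex -0.0044 z [-0.  0. -1.] F box [-0.1  0.6  0.3] q [-0.17 -0.09  1.7  -0.    1.53 -0.32]
to above plate (tool) [-0.      0.0012 -0.0393]
```

Request:
nudge_tcp(segments=[0, 0, 0.004, 0, 0, 0, 0, 0, 0.004, 0, 0, 0, 0, 0, 0.002, 0, 0, 0, 0, 0, 0.002, 0, 0, 0, 0, 0, 0, 0, 0, 0])

```text
time: 4.4
eef_pos: [0.5196, -0.0557, 0.0492]
eef_rot: [2.045, 2.382, 0.001]
ft_force: [1.9, -0.1, 3.9]
finger_gap: 0.0008
grip_force: 1.9
```

```bash
python3 -c "from h import *;where()"
```

```text
t 4.4 box x,y,z mm [ -0.5 -95.   49.2] tooly.ex 1.0 toolx.ex -0.0045 z [ 0.002 -0.    -1.   ] F box [ 1.9 -0.4  3.9] q [-0.17 -0.08  1.71 -0.    1.51 -0.32]
to above plate (tool) [-0.      0.0006 -0.0508]
```

Request:
nudge_tcp(segments=[0, 0, 0.002, 0, 0, 0, 0, 0, 0.002, 0, 0, 0, 0, 0, 0, 0, 0, 0])

```text
time: 4.7
eef_pos: [0.5196, -0.0557, 0.0461]
eef_rot: [2.045, 2.382, 0.002]
ft_force: [0.3, -0.3, 9.5]
finger_gap: 0.0005
grip_force: 4.8
```

Request:
nudge_tcp(segments=[0, 0, 0.001, 0, 0, 0, 0, 0, 0, 0, 0, 0])

```text
time: 4.9
eef_pos: [0.5197, -0.0558, 0.046]
eef_rot: [2.045, 2.382, 0.002]
ft_force: [-2.6, 0.7, 13.8]
finger_gap: 0.0007
grip_force: 7.0
```

```bash
python3 -c "from h import *;where()"
```

```text
t 4.9 box x,y,z mm [ -0.4 -95.1  46. ] tooly.ex 1.0 toolx.ex -0.0045 z [ 0.003 -0.001 -1.   ] F box [-2.4  1.  13.8] q [-0.17 -0.08  1.72 -0.    1.5  -0.32]
to above plate (tool) [ 0.      0.0006 -0.054 ]
```

The plate is hard down at z 46.0 with about 14 N. Now I'll slide toward the lid edge.

Request:
nudge_tcp(segments=[0.004, 0, 0, 0, 0, 0, 0.005, 0, 0, 0, 0, 0, 0.005, 0, 0, 0, 0, 0, 0.005, 0, 0, 0, 0, 0, 0, 0, 0, 0, 0, 0])

```text
time: 5.4
eef_pos: [0.5177, -0.0386, 0.0461]
eef_rot: [2.043, 2.378, 0.0]
ft_force: [1.4, -6.1, 11.2]
finger_gap: 0.001
grip_force: 5.7
```

```bash
python3 -c "from h import *;where()"
```

```text
t 5.4 box x,y,z mm [  0.1 -77.8  46.1] tooly.ex 0.9999 toolx.ex -0.0038 z [ 0.005 -0.004 -1.   ] F box [ 0.5 -6.2 11.2] q [-0.14 -0.09  1.73 -0.    1.5  -0.29]
to above plate (tool) [-0.0174  0.0001 -0.0538]
```

Request:
nudge_tcp(segments=[0.004, 0, 0, 0, 0, 0, 0.004, 0, 0, 0, 0, 0, 0.003, 0, 0, 0, 0, 0, 0, 0, 0, 0, 0, 0])

```text
time: 5.8
eef_pos: [0.5162, -0.0284, 0.0462]
eef_rot: [2.043, 2.377, -0.001]
ft_force: [1.5, -8.1, 11.6]
finger_gap: 0.0006
grip_force: 5.9
```

```bash
python3 -c "from h import *;where()"
```

```text
t 5.8 box x,y,z mm [  0.1 -67.5  46.2] tooly.ex 0.9999 toolx.ex -0.0033 z [ 0.005 -0.005 -1.   ] F box [ 0.3 -8.2 11.6] q [-0.12 -0.1   1.73 -0.    1.5  -0.27]
to above plate (tool) [-0.0278  0.0001 -0.0537]
```

Lateral force has risen from 6 to 8 N, so the finger is touching the lid (about 2 N of rub). I'll keep pushing with the plate down.

Request:
nudge_tcp(segments=[0.004, 0, 0, 0, 0, 0, 0.004, 0, 0, 0, 0, 0, 0.004, 0, 0, 0, 0, 0, 0, 0, 0, 0, 0, 0])

```text
time: 6.2
eef_pos: [0.5144, -0.0166, 0.0462]
eef_rot: [2.043, 2.377, -0.001]
ft_force: [1.4, -7.8, 11.5]
finger_gap: 0.0004
grip_force: 5.9
```

```bash
python3 -c "from h import *;where()"
```

```text
t 6.2 box x,y,z mm [  0.  -55.5  46.2] tooly.ex 0.9999 toolx.ex -0.0033 z [ 0.005 -0.005 -1.   ] F box [ 0.3 -8.  11.5] q [-0.1  -0.11  1.74 -0.    1.5  -0.25]
to above plate (tool) [-0.0398  0.0001 -0.0536]
```

Request:
nudge_tcp(segments=[0.004, 0, 0, 0, 0, 0, 0.004, 0, 0, 0, 0, 0, 0.004, 0, 0, 0, 0, 0, 0, 0, 0, 0, 0, 0])

```text
time: 6.6
eef_pos: [0.5126, -0.0048, 0.0462]
eef_rot: [2.043, 2.377, -0.001]
ft_force: [1.7, -8.4, 10.9]
finger_gap: 0.0008
grip_force: 6.0
```

Run:
```python
from h import *
where()
from plant import robot, imaging, monitor
o=[cv2.resize(f["image"][a:a+150,b:b+200],None,fx=2,fy=2) for n,a,b in(("scene",130,190),("top",140,180)) for f in [imaging.grab_frame(n)]]
cv2.imwrite("pics/a2.png",np.hstack(o))
```

```text
t 6.6 box x,y,z mm [  0.  -43.6  46.2] tooly.ex 0.9999 toolx.ex -0.0033 z [ 0.005 -0.005 -1.   ] F box [ 0.5 -8.5 10.9] q [-0.07 -0.11  1.75 -0.    1.5  -0.22]
to above plate (tool) [-0.0517  0.0001 -0.0535]
```

View pics/a2.png

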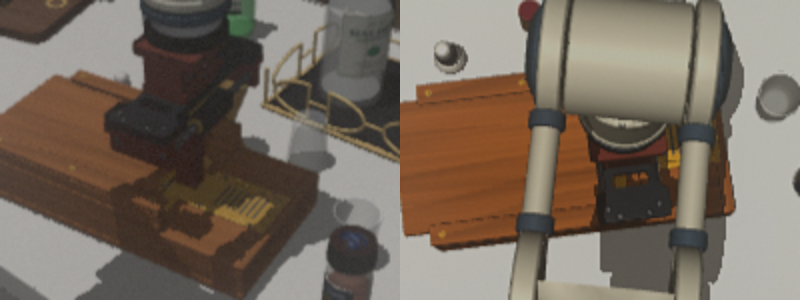

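The lid's left end now sticks out past the rails, so it has passed the catch zone with steady force, at about 26 mm. I'll push 10 mm more with the plate still held, then measure the lid's tail in the top view.

Request:
nudge_tcp(segments=[0.004, 0, 0, 0, 0, 0, 0.004, 0, 0, 0, 0, 0, 0.003, 0, 0, 0, 0, 0, 0, 0, 0, 0, 0, 0])

```text
time: 7.1
eef_pos: [0.5109, 0.0063, 0.0461]
eef_rot: [2.043, 2.377, -0.001]
ft_force: [1.1, -7.4, 11.5]
finger_gap: 0.0008
grip_force: 5.8
```

Run:
```python
from h import *
where()
from plant import robot, imaging, monitor
f=imaging.grab_frame("top");g=dict(np.load("top0.npz"))
for im,n in((g["image"],"before"),(f["image"],"now")):
    h=cv2.cvtColor(im,cv2.COLOR_BGR2HSV)
    out=[]
    for k in (-.03,0,.03):   # lines along the box at lid-top height, first wooden pixel
        for s in np.arange(.40,.15,-.0005):   # distance from shut lid edge
            p=np.append((O+ey*s+ex*k)[:2],.068)
            c=np.linalg.inv(f["T"])@np.append(p,1);u=f["intrinsics"]@c[:3];u=u[:2]/u[2]
            q=h[int(round(u[1])),int(round(u[0]))]
            if q[0]<18 and q[1]>110: out.append(round(s*1e3,1));break
    print(n,out)
```

```text
t 7.1 box x,y,z mm [ -0.1 -32.4  46.1] tooly.ex 0.9999 toolx.ex -0.0033 z [ 0.005 -0.005 -1.   ] F box [-0.  -7.4 11.5] q [-0.05 -0.12  1.75 -0.    1.5  -0.2 ]
to above plate (tool) [-0.0629  0.0001 -0.0535]
before [np.float64(211.0), np.float64(212.0), np.float64(211.0)]
now [np.float64(248.0), np.float64(249.5), np.float64(249.0)]
```

The lid is about 37.5 mm open, past the 30 mm catch. I'll raise the tip to about z 60, still on the face (56–68), and push on.

Request:
nudge_tcp(segments=[0, 0, -0.005, 0, 0, 0, 0, 0, -0.006, 0, 0, 0, 0, 0, -0.005, 0, 0, 0, 0, 0, 0, 0, 0, 0, 0, 0, 0, 0, 0, 0])

```text
time: 7.65
eef_pos: [0.5087, 0.0087, 0.0593]
eef_rot: [-2.046, -2.383, 0.001]
ft_force: [-0.0, -2.1, 1.3]
finger_gap: 0.0004
grip_force: 1.0
```

```bash
python3 -c "from h import *;where()"
```

```text
t 7.65 box x,y,z mm [ -1.8 -29.7  59.3] tooly.ex 1.0 toolx.ex -0.0046 z [-0.001  0.    -1.   ] F box [-0.3 -2.1  1.3] q [-0.05 -0.12  1.73  0.    1.53 -0.2 ]
to above plate (tool) [-0.0653  0.0015 -0.0407]
```

Request:
nudge_tcp(segments=[0.004, 0, 0, 0, 0, 0, 0.008, 0, 0, 0, 0, 0, 0.01, 0, 0, 0, 0, 0, 0.01, 0, 0, 0, 0, 0, 0.01, 0, 0, 0, 0, 0, 0.01, 0, 0, 0, 0, 0, 0.006, 0, 0, 0, 0, 0, 0, 0, 0, 0, 0, 0, 0, 0, 0, 0, 0, 0])

```text
time: 8.55
eef_pos: [0.5006, 0.0666, 0.0598]
eef_rot: [-2.045, -2.384, -0.002]
ft_force: [-0.4, -0.1, -0.3]
finger_gap: 0.0006
grip_force: 0.0
```

```bash
python3 -c "from h import *;where()"
```

```text
t 8.55 box x,y,z mm [-1.4 28.8 59.8] tooly.ex 0.9999 toolx.ex -0.0052 z [ 0.001  0.001 -1.   ] F box [-0.4 -0.  -0.3] q [ 0.06 -0.14  1.74  0.    1.53 -0.09]
to above plate (tool) [-0.1238  0.0008 -0.0403]
```

Request:
nudge_tcp(segments=[0.005, 0, 0, 0, 0, 0, 0.005, 0, 0, 0, 0, 0, 0.004, 0, 0, 0, 0, 0, 0.002, 0, 0, 0, 0, 0, 0, 0, 0, 0, 0, 0])

```text
time: 9.05
eef_pos: [0.4979, 0.0823, 0.0598]
eef_rot: [-2.046, -2.384, -0.001]
ft_force: [0.0, -0.1, 0.7]
finger_gap: 0.0
grip_force: 0.2
```

Request:
nudge_tcp(segments=[0.002, 0, 0, 0, 0, 0, 0.002, 0, 0, 0, 0, 0, 0, 0, 0, 0, 0, 0])

```text
time: 9.35
eef_pos: [0.4973, 0.0859, 0.0597]
eef_rot: [2.046, 2.384, 0.0]
ft_force: [0.3, -2.1, 1.0]
finger_gap: 0.0007
grip_force: 0.7
```

```bash
python3 -c "from h import *;where()"
```

```text
t 9.35 box x,y,z mm [-1.8 48.3 59.7] tooly.ex 1.0 toolx.ex -0.0045 z [ 0.  0. -1.] F box [-0.  -2.1  1. ] q [ 0.1  -0.14  1.74  0.    1.53 -0.05]
to above plate (tool) [-0.1434  0.0011 -0.0403]
```

Request:
nudge_tcp(segments=[0.002, 0, 0, 0, 0, 0, 0.001, 0, 0, 0, 0, 0, 0, 0, 0, 0, 0, 0])

```text
time: 9.65
eef_pos: [0.4973, 0.0861, 0.0598]
eef_rot: [2.045, 2.379, -0.005]
ft_force: [2.0, -10.7, 1.0]
finger_gap: 0.0003
grip_force: 5.5
```

Request:
nudge_tcp(segments=[0.001, 0, 0, 0, 0, 0, 0.001, 0, 0, 0, 0, 0, 0, 0, 0, 0, 0, 0])

```text
time: 9.95
eef_pos: [0.4973, 0.0862, 0.0599]
eef_rot: [2.045, 2.376, -0.009]
ft_force: [2.8, -17.4, 1.1]
finger_gap: 0.0008
grip_force: 8.7
```

```bash
python3 -c "from h import *;where()"
```

```text
t 9.95 box x,y,z mm [-1.8 48.6 59.9] tooly.ex 1.0 toolx.ex -0.0017 z [ 0.001 -0.009 -1.   ] F box [  0.2 -17.6   1.1] q [ 0.11 -0.14  1.74 -0.01  1.53 -0.04]
to above plate (tool) [-0.144   0.0015 -0.0389]
```

The lid is against its stop: force rose to 17 N with no movement. I'll back off, lift clear and look.

Request:
nudge_tcp(segments=[-0.004, 0, 0, 0, 0, 0, -0.008, 0, 0, 0, 0, 0, -0.004, 0, -0.005, 0, 0, 0, 0, 0, -0.03, 0, 0, 0, 0, 0, -0.04, 0, 0, 0, 0, 0, -0.04, 0, 0, 0, 0, 0, -0.04, 0, 0, 0, 0.03, -0.02, 0, 0, 0, 0, 0.04, -0.02, 0, 0, 0, 0, 0.04, -0.02, 0, 0, 0, 0, 0.04, -0.02, 0, 0, 0, 0, 0.04, -0.02, 0, 0, 0, 0])

```text
time: 11.15
eef_pos: [0.3699, 0.2489, 0.2151]
eef_rot: [-2.046, -2.383, -0.001]
ft_force: [0.0, 0.3, 0.2]
finger_gap: 0.0003
grip_force: 0.0
```

Request:
nudge_tcp(segments=[0.04, -0.02, 0, 0, 0, 0, 0.04, -0.02, 0, 0, 0, 0, 0.04, -0.02, 0, 0, 0, 0, 0.04, -0.02, 0, 0, 0, 0, 0.04, -0.02, 0, 0, 0, 0, 0, 0, 0, 0, 0, 0, 0, 0, 0, 0, 0, 0])

```text
time: 11.85
eef_pos: [0.2415, 0.4304, 0.2145]
eef_rot: [2.043, 2.386, -0.001]
ft_force: [-0.4, -0.9, -1.0]
finger_gap: 0.0006
grip_force: 0.0
```

Run:
```python
from h import *
where()
from plant import robot, imaging, monitor
fs=[imaging.grab_frame(n) for n in("scene","top")]
o=[cv2.resize(f["image"][a:a+150,b:b+200],None,fx=2,fy=2) for f,a,b in((fs[0],130,190),(fs[1],140,160))]
cv2.imwrite("pics/a3.png",np.hstack(o))
f=fs[1];g=dict(np.load("top0.npz"));h=cv2.cvtColor(f["image"],cv2.COLOR_BGR2HSV)
for k in (-.03,0,.03):
    for s in np.arange(.40,.15,-.0005):
        c=np.linalg.inv(f["T"])@np.append((O+ey*s+ex*k)[:2],[.068,1]);u=f["intrinsics"]@c[:3];u=u[:2]/u[2];q=h[int(round(u[1])),int(round(u[0]))]
        if q[0]<18 and q[1]>110: print("lid open",s*1e3-211.3);break
# shift of fixed things since the start (px)
for n,(a,b,c,d) in dict(boxend=(325,347,165,262),stopper=(193,216,155,178),cork=(236,254,137,158),jigger=(258,288,137,172),shot=(298,326,130,158),tumbler=(355,384,173,204),jar=(375,410,208,242)).items():
    A=g["image"][c:d,a:b];m=cv2.matchTemplate(f["image"][c-6:d+6,a-6:b+6],A,cv2.TM_CCOEFF_NORMED);_,v,_,l=cv2.minMaxLoc(m);print(n,l[0]-6,l[1]-6,round(v,2))
```

```text
t 11.85 box x,y,z mm [-204.2  426.7  214.5] tooly.ex 0.9999 toolx.ex -0.0072 z [-0.    -0.001 -1.   ] F box [-0.5 -0.8 -1. ] q [ 0.99 -0.2   1.52 -0.    1.82  0.84]
to above plate (tool) [-0.5231  0.2005  0.1148]
lid open 116.69999999999993
lid open 118.69999999999993
lid open 118.19999999999993
boxend 0 0 1.0
stopper 0 0 0.99
cork 0 0 1.0
jigger 0 0 1.0
shot 0 0 1.0
tumbler 0 0 1.0
jar 0 0 1.0
```

View pics/a3.png

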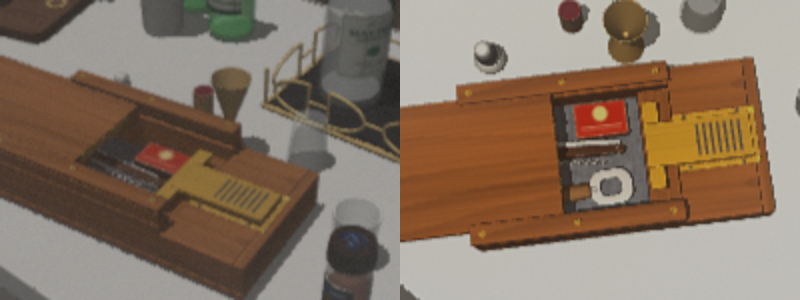

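The picture shows the lid fully open (about 118 mm) and the plate back up, proud of its frame near crop (235,200). The box and bystanders haven't moved, with 0 px shift. I'm handing it in.

```bash
python3 -c "from plant import robot, imaging, monitor;print(robot.job_done())"
```

```text
the job is handed in; nothing more can be done
None
```

The box is fully open (lid about 118 mm, against its stop), the thumb plate has sprung back up, the box and its neighbours show no movement in the camera view, and the job was handed in at about 12 s; the plate was held down until the lid was about 37 mm open (past the 30 mm catch), because it ends too soon to stay under the finger for the rest of the push.

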